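# Unstack the polishing laps onto their own stations

### The job

The felt polishing laps have come back piled on the carrying stand. Take the stack apart and put each lap over the peg of the station board that holds its own abrasive, because grit carried from one felt to another scratches the stone: the grey lap by the grey grit tin, the brown lap by the brown bar, and both green laps on the peg by the green bar, the small one below with its felt up as it comes and the large one on it with its felt down, so that the two felts keep each other clean. Set every lap down fully on its seat without dropping it, and leave the other things on the bench alone.

Things in the scene. Friction and masses are not known exactly. Their poses are not given: they have to be found in the camera images.
- lap_green_small: top of the stack, hat-shaped, hub down: aluminium hub 34 mm in diameter, 26 mm high, and on it a pale felt disc 62 mm in diameter, 10 mm thick, its green face up; 36 mm high in all, 160 g, 22 mm bore right through. Origin: on its axis at the hub's lower end; z up along the axis. Grasp it across the disc, 26 to 36 mm above the origin
- lap_brown: second from the top, hat-shaped, hub up: pale-edged felt disc 82 mm in diameter, 10 mm thick, felt down, painted brown on its back, and on it an aluminium hub 34 mm in diameter; 36 mm high in all, 220 g, 22 mm bore right through. Origin: on its axis at the felt's underside; z up along the axis. Grasp it across the hub, 10 to 36 mm above the origin
- lap_green_large: third from the top, hat-shaped, hub up, like the brown lap but its back is green, and it is 102 mm in diameter, 280 g: felt disc 10 mm thick below, hub 34 mm in diameter from 10 to 36 mm above the origin, 22 mm bore. Origin: on its axis at the felt's underside; z up along the axis
- lap_grey: lowest of the stack, hat-shaped, hub up, like the brown lap but its back is pale grey, and it is 120 mm in diameter, 340 g: felt disc 10 mm thick below, hub 34 mm in diameter from 10 to 36 mm above the origin, 22 mm bore. Origin: on its axis at the felt's underside; z up along the axis
- stand: carrying stand, fixed: grey foot 100 mm in diameter, steel post 14 mm in diameter with a coned end 76 mm above the bench. The laps lie one on the other, 36 mm apart; the lowest rests on a shoulder 18 mm above the bench. The two lowest are threaded on the post, the two upper ones only lie on the hub below. Origin: on the post's axis at bench level
- station_green: plywood board, fixed, 212 x 130 x 12 mm, with a wooden peg (14 mm in diameter, coned end 76 mm above the bench) in a round shoulder of 50 mm whose top, 18 mm above the bench, is the lap's seat. The green polishing bar (51 x 107 mm, top at 42 mm) lies 104 mm from the peg toward the board's -x (roughly toward the robot). Origin: on the peg's axis at bench level, z up
- station_brown: the same kind of board, fixed, with the brown polishing bar (66 x 90 mm, top 42 mm above the bench) in place of the green. Same peg, 18 mm seat, origin (on the peg's axis at bench level) and axes
- station_grey: the same kind of board, fixed, with a grey-white tin of abrasive grit (69 mm in diameter, top 104 mm above the bench) in place of the bar. Same peg, 18 mm seat, origin (on the peg's axis at bench level) and axes
- hammer: small hammer with a wooden handle lying behind the work, 109 x 247 x 25 mm; to be left alone. Origin: the centre of its underside
- brush: flat brush with a wooden handle lying behind the work, 109 x 171 x 15 mm; to be left alone. Origin: the centre of its underside

How it is judged:
By the outcome, as a careful person would: the job done as asked, in the order asked, and still so for the second after the job is handed in, with the robot touching nothing.
It also fails if it takes over 112 s, if anything falls off the work surface, if the arm or the gripper's body presses on something with over 40 N, if the wrist force passes 120 N, or if a joint passes its speed limit or range.

### The arm

A 6-joint arm with a two-finger parallel gripper is mounted at the origin on a cart in front of the work surface, level with it; the furniture and walls round the work are solid. World frame = base frame: x ahead of the robot, y to its left, z up, the work surface at z = 0. Lengths are in m, angles in rad, forces in N, time in s.
With the tool pointing down it reaches from about 0.325 to 0.775 m from the base axis. Payload 5.5 kg.
Tool frame: the origin (TCP) lies between the finger pads; the fingertips stand 8 mm ahead of it and the grasp point (between the pads) lies 11 mm behind it (tcp_to_tips is the distance from the TCP to the fingertips, in m); z points along the fingers, y is the line along which they close (so a half turn about z gives the same grasp; the last joint's range is limited). The gripper opens to 88 mm and grips with 3 to 60 N. Pads are 20 mm wide; open, the fingers measure 115 mm over their backs; the gripper's body (75 mm by 178 mm) begins 61 mm behind the grasp point.
Start: joints at [1.282, 0.091, 1.231, -0, 1.82, -0.057], TCP at [0.138, 0.584, 0.231] pointing down, gripper open.
Joint ranges: [-2.87, 2.87], [-0.86, 2.18], [0.17, 2.46], [-1.51, 4.65], [0.06, 2.69], [-2.65, 2.65]. Speed limits (rad/s): [2.57, 2.57, 3.01, 3.14, 3.14, 3.14].

### API

Orientations are given as a unit quaternion [w, x, y, z].
In Python, from bench import * gives the robot as it stands. Calls block until the motion is done:
- move_to(position, orientation): joint-space move of the TCP to a pose.
- move_l(position, speed=0.15, orientation=None): straight line of the TCP; orientation=None keeps the orientation; speed is the mean speed in m/s.
- movej(angles): joint-space move.
- gripper_open() and close(): open the fingers fully, or close them until they stop; the grip force is fixed at half the most.
- hold(seconds).
- inverse_kinematics(position, orientation): joint angles nearest the present ones, or None.
- state(): the state.
- get_image(name): name is "scene" or "top"; returns a dict with "frame" (480x640x3 uint8, blue, green, red), "depth" (480x640 float32, m along the optical axis (not along the pixel's ray), 0 where there is no reading), "camera_matrix" (3x3 intrinsics, pixels), "k1" (the pictures are not rectified: a ray, as slopes to the right and down, at radius r is drawn at 1 + k1 r^2 times it, then the intrinsics apply), "view" (4x4, takes a point from world to camera coordinates). Camera axes: x right, y up, looking along -z (the intrinsics and any distortion apply to the point x, -y, -z); pixel columns grow to the right and rows downward; lengths in m; the calibration is good to about 2 mm. A picture is of the moment at which its call begins.
A pose or a line that the arm cannot do raises IKError and nothing moves.
- job_done(): hands the job in; it is judged then, once.
The state is a dict: "time": time; "joint_pos": joint angles; "dq": joint speeds; "joint_torque": joint torques, N m; "ee_pos": TCP position; "ee_rot": TCP orientation; "ft_force": force on the tool from outside, world axes, zero at the start; "moment": the same for the moment, N m; "finger_gap": finger opening in m; "finger_force": force on a finger pad.
Only numpy, scipy, OpenCV 4.12 (cv2) and the standard library are available. Lean on these libraries where they do the work, as an engineer would, in place of code of your own. Each camera call takes 0.05 s, during which the arm holds its last target. There are 200 camera calls.

## Working session

There is one attempt and no reset: what is moved stays moved. The work goes in short steps, each a Python script; the robot and the scene stay as the last script left them, time stands still between calls to the robot, and variables do not carry over. Pictures are saved under pics/ and viewed, at most 14 in all, crops included, and the job is handed in when it is done.

```bash
ls; mkdir -p pics; cat > h.py <<'E'
from bench import *
import numpy as np, cv2
def snap(n):
    im=get_image(n); np.savez(f'/tmp/{n}.npz',**{k:np.array(v) for k,v in im.items()}); return im
def px2w(im,u,v,z=None):
    """pixel -> world, by depth or on plane z"""
    K=np.array(im["camera_matrix"]);k1=float(im["k1"])
    d=np.array([(u-K[0,2])/K[0,0],(v-K[1,2])/K[1,1]]);s=d.copy()
    for _ in range(20): s=d/(1+k1*(s@s))
    V=np.linalg.inv(np.array(im["view"])); r=V[:3,:3]@np.array([s[0],-s[1],-1]);c=V[:3,3]
    t=float(im["depth"][int(round(v)),int(round(u))]) if z is None else (z-c[2])/r[2]
    return c+t*r
E
python3 - <<'E'
from h import *
for n in("scene","top"):
    im=snap(n); cv2.imwrite(f'pics/{n}0.png',im["frame"]); print(n,im["camera_matrix"],im["k1"],np.linalg.inv(im["view"])[:3])
print(state())
E
```

```text
pics
scene [[433.20063688   0.         312.51324742]
 [  0.         433.20063688 243.06908818]
 [  0.           0.           1.        ]] -0.02640394989194086 [[-0.89168989  0.22124528 -0.39489197  0.25141795]
 [-0.45260874 -0.42448877  0.78419042  0.68266483]
 [ 0.00587122  0.87798622  0.4786499   0.50016693]]
top [[495.72896371   0.         322.36802452]
 [  0.         495.72896371 231.33158986]
 [  0.           0.           1.        ]] -0.05484145412946415 [[-0.12299369  0.96921203 -0.21330867  0.37869203]
 [-0.99240685 -0.11988289  0.02750871  0.0265704 ]
 [ 0.00108972  0.21507238  0.9765975   0.96425967]]
{'time': 0.1, 'joint_pos': array([ 1.28229730e+00,  9.17893082e-02,  1.23176037e+00,  2.14917909e-05,
        1.81976963e+00, -5.67129316e-02]), 'dq': array([ 0.00178898, -0.00099004, -0.00122081,  0.00014823,  0.00032282,
        0.00058366]), 'joint_torque': array([ 1.53656012e-03, -4.47858703e+01, -4.07570207e+01,  6.99060364e-02,
        2.84688285e-02, -1.19452448e-04]), 'ee_pos': array([0.13776341, 0.58372266, 0.22961936]), 'ee_rot': array([-1.58538859e-04,  1.15631125e-01,  9.93291849e-01, -8.48710703e-04]), 'ft_force': array([-0.21601499, -0.37847269,  0.38802777]), 'moment': array([-0.03408668, -0.00166992, -0.06606632]), 'finger_force': 0.0, 'finger_gap': 0.08790952574414876}
```

View pics/scene0.png

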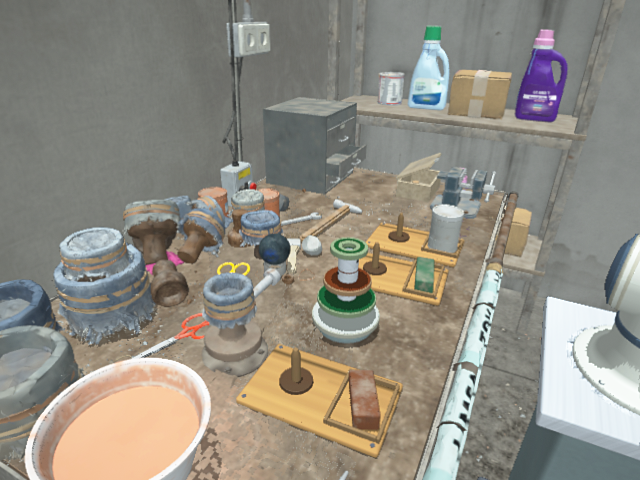

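View pics/top0.png

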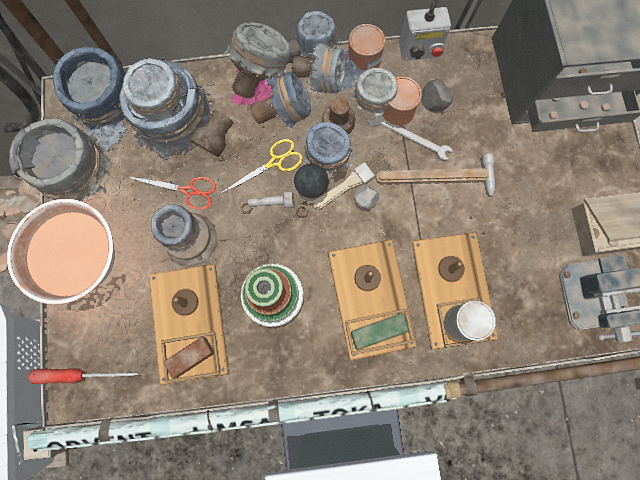

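The top view shows the stack at about (266,288), the brown peg at (183,300), the green peg at (367,277) and the grey peg at (452,266). Next I'll measure them with depth masks in both cameras.

```bash
cat > m.py <<'E'
from h import *
from scipy.optimize import least_squares
def load(n): return dict(np.load(f'/tmp/{n}.npz'))
def cloud(im):
    K=im["camera_matrix"];k1=float(im["k1"]);v,u=np.mgrid[:480,:640]
    p=cv2.undistortPoints(np.stack([u,v],-1).reshape(-1,1,2).astype(float),K,np.array([k1,0,0,0.])).reshape(480,640,2)
    V=np.linalg.inv(im["view"]);r=np.stack([p[...,0],-p[...,1],-np.ones(u.shape)],-1)@V[:3,:3].T
    return V[:3,3]+im["depth"][...,None]*r, V[:3,3], r
def proj(im,P):
    P=np.atleast_2d(P);c=P@im["view"][:3,:3].T+im["view"][:3,3]
    s=np.stack([c[:,0],-c[:,1]],1)/-c[:,2:]; s=s*(1+float(im["k1"])*(s**2).sum(1,keepdims=True))
    return s*im["camera_matrix"][0,0]+im["camera_matrix"][:2,2]
def circ(im,c,r,z,n=60):
    a=np.linspace(0,2*np.pi,n);return proj(im,np.stack([c[0]+r*np.cos(a),c[1]+r*np.sin(a),0*a+z],1))
E
python3 - <<'E'
from m import *
for n in("top","scene"):
    im=load(n);W,c,r=cloud(im)
    g={'stack':(266,288),'brown':(183,300),'green':(367,277),'grey':(452,266)}
    if n=="scene": g={'stack':(348,262),'brown':(295,372),'green':(376,262),'grey':(400,230)}
    f=im["frame"]
    tiles=[]
    for k,(u,v) in g.items():
        near=W[v-40:v+40,u-40:u+40].reshape(-1,3)
        print(n,k,W[v,u].round(4))
        if k=='stack':
            ok=(abs(near[:,2]-.162)<.004)
        else: ok=(near[:,2]>.03)&(near[:,2]<.09)
        q=near[ok]
        if len(q): print('  n',len(q),'mean',q.mean(0).round(4),'min',q.min(0).round(4),'max',q.max(0).round(4))
        t=cv2.resize(f[v-40:v+40,u-50:u+50],None,fx=4,fy=4,interpolation=cv2.INTER_CUBIC);tiles.append(t)
    cv2.imwrite(f'pics/{n}1.png',np.vstack([np.hstack(tiles[:2]),np.hstack(tiles[2:])])[:600])
E
```

```text
top stack [0.4835 0.116  0.0621]
  n 978 mean [0.4735 0.11   0.1614] min [0.4434 0.0794 0.158 ] max [0.5044 0.1409 0.1659]
top brown [0.4812 0.2711 0.0513]
  n 104 mean [0.4673 0.269  0.0548] min [0.4067 0.2401 0.0301] max [0.4885 0.2825 0.0782]
top green [ 0.481  -0.0695  0.0607]
  n 93 mean [ 0.4609 -0.0875  0.054 ] min [ 0.4035 -0.131   0.0305] max [ 0.4918 -0.0679  0.0782]
top grey [ 0.483  -0.2317  0.0488]
  n 89 mean [ 0.474  -0.2343  0.0598] min [ 0.4085 -0.2425  0.0304] max [ 0.4894 -0.2239  0.0835]
scene stack [0.4682 0.1252 0.1414]
  n 559 mean [0.4727 0.1138 0.1616] min [0.4438 0.0794 0.158 ] max [0.5047 0.1421 0.164 ]
scene brown [0.48   0.2825 0.0363]
  n 361 mean [0.5041 0.2726 0.0505] min [0.4742 0.2321 0.03  ] max [0.5748 0.2865 0.0778]
scene green [ 0.4821 -0.0717  0.0322]
  n 485 mean [0.4634 0.0151 0.0589] min [ 0.3878 -0.2416  0.0301] max [0.4921 0.132  0.0899]
scene grey [ 0.4799 -0.2347  0.0346]
  n 744 mean [ 0.4282 -0.1821  0.049 ] min [ 0.3678 -0.5378  0.0301] max [ 0.5377 -0.0656  0.0899]
```

View pics/top1.png

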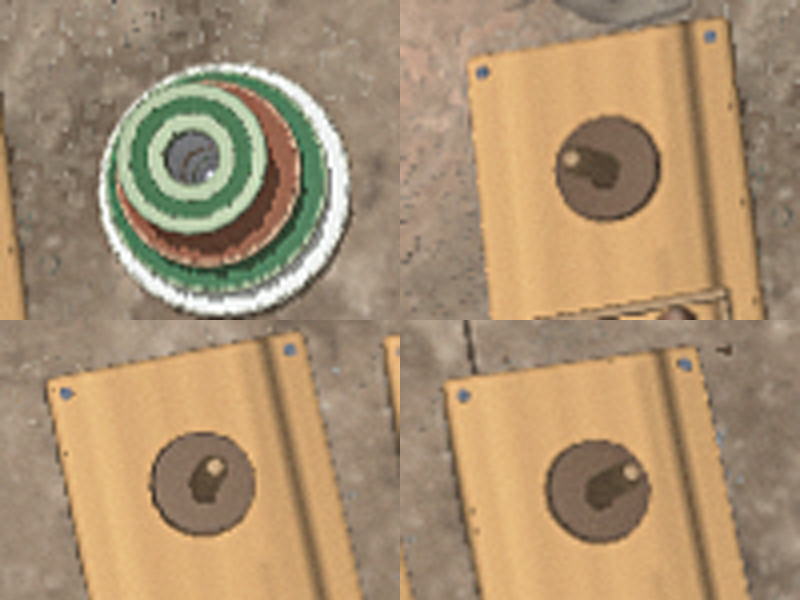

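View pics/scene1.png

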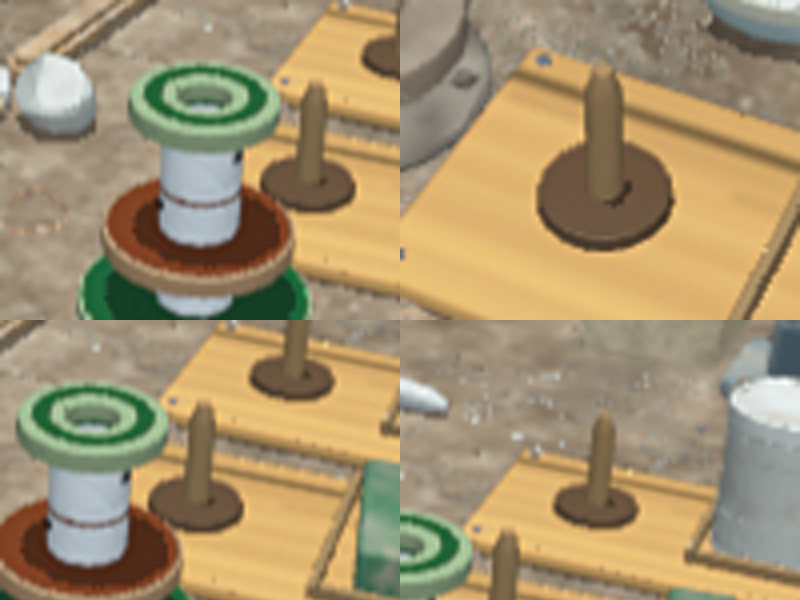

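The top crop shows the three shoulders as clean dark discs, with the peg tips at about (175.8,299.5), (371,273.8) and (460,263.8). The scene crop shows the tips at (295.8,349.5), (376.5,243.3) and (400.8,213.3).

```bash
python3 - <<'E'
from m import *
T=load("top");S=load("scene");WT,cT,rT=cloud(T);WS,cS,rS=cloud(S)
tips={'brown':((175.75,299.5),(295.75,349.5)),'green':((371,273.75),(376.5,243.25)),'grey':((460,263.75),(400.75,213.25))}
sh={'brown':(185,302),'green':(367.4,277.4),'grey':(451.1,268.4)}
for k in tips:
    print(k,'tip top',px2w(T,*tips[k][0],z=.075)[:2].round(4),'scene tip@76',px2w(S,*tips[k][1],z=.076)[:2].round(4),'shoulder click',px2w(T,*sh[k],z=.018)[:2].round(4))
    # triangulate
    a=px2w(T,*tips[k][0],z=0)-cT;b=px2w(S,*tips[k][1],z=0)-cS
    st=np.linalg.lstsq(np.stack([a,-b],1),cS-cT,rcond=None)[0];print('   tri',((cT+st[0]*a+cS+st[1]*b)/2).round(4),'gap',np.linalg.norm(cT+st[0]*a-cS-st[1]*b).round(4))
    u,v=map(round,sh[k]);f=T["frame"][v-20:v+21,u-20:u+21]
    m=(cv2.GaussianBlur(f,(3,3),0)[...,2]<150).astype(np.uint8)
    c=max(cv2.findContours(m,0,cv2.CHAIN_APPROX_NONE)[0],key=cv2.contourArea)[:,0]+[u-20,v-20]
    P=np.array([px2w(T,*q,z=.0165)[:2] for q in c])
    fit=least_squares(lambda p:np.hypot(*(P-p[:2]).T)-p[2],[*P.mean(0),.025],loss='soft_l1',f_scale=.001);print('   top shoulder fit',fit.x.round(4))
    x,y=fit.x[:2]
    for n,W in(('T',WT),('S',WS)):
        q=W.reshape(-1,3);q=q[np.hypot(q[:,0]-x,q[:,1]-y)<.03]
        s=q[abs(q[:,2]-.018)<.003];p=q[(q[:,2]>.03)&(q[:,2]<.06)]
        fp=least_squares(lambda a:np.hypot(*(p[:,:2]-a).T)-.007,[x,y],loss='soft_l1',f_scale=.001).x if len(p)>5 else 0
        print('   ',n,'seat z',s[:,2].mean().round(4),len(s),'seat mid',((s.min(0)+s.max(0))/2).round(4),'peg axis',np.round(fp,4),len(p))
q=WT.reshape(-1,3);
for n,W in(('T',WT),('S',WS)):
    q=W.reshape(-1,3);q=q[np.hypot(q[:,0]-.474,q[:,1]-.1105)<.08]
    for z,R in((.162,.031),(.100,.041),(.064,.051),(.028,.060)):
        s=q[abs(q[:,2]-z)<.003][:,:2]
        h=cv2.convexHull(s.astype(np.float32))[:,0]
        f=least_squares(lambda a:np.hypot(*(h-a[:2]).T)-R,[.474,.1105],loss='soft_l1',f_scale=.001)
        print(n,z,len(s),f.x.round(4),'res',np.std(f.fun).round(4))
    for z0,z1,in((.135,.150),(.102,.124),(.066,.088),(.03,.052)):
        s=q[(q[:,2]>z0)&(q[:,2]<z1)&(np.hypot(q[:,0]-.474,q[:,1]-.1105)<.025)][:,:2]
        if len(s)>10:
            f=least_squares(lambda a:np.hypot(*(s-a).T)-.017,[.474,.1105],loss='soft_l1',f_scale=.001);print('  hub',n,z0,len(s),f.x.round(4))
E
```

```text
brown tip top [0.481  0.2777] scene tip@76 [0.4803 0.2785] shoulder click [0.4807 0.2765]
   tri [0.4809 0.2777 0.0751] gap 0.0002
   top shoulder fit [0.4815 0.2775 0.0242]
    T seat z 0.0175 376 seat mid [0.4824 0.2787 0.0179] peg axis [0.4828 0.2779] 37
    S seat z 0.0184 597 seat mid [0.4818 0.2781 0.0179] peg axis [0.4819 0.2771] 153
green tip top [ 0.4844 -0.0759] scene tip@76 [ 0.4847 -0.0722] shoulder click [ 0.485  -0.0746]
   tri [ 0.4852 -0.0759  0.0739] gap 0.0014
   top shoulder fit [ 0.4851 -0.0739  0.0239]
    T seat z 0.0173 413 seat mid [ 0.4845 -0.0748  0.0179] peg axis [ 0.4854 -0.0751] 20
    S seat z 0.0174 207 seat mid [ 0.4859 -0.075   0.018 ] peg axis [ 0.4858 -0.0757] 84
grey tip top [ 0.4822 -0.2396] scene tip@76 [ 0.4837 -0.2388] shoulder click [ 0.4821 -0.2378]
   tri [ 0.4829 -0.2391  0.0759] gap 0.0016
   top shoulder fit [ 0.4825 -0.2375  0.0243]
    T seat z 0.0172 390 seat mid [ 0.4817 -0.2379  0.018 ] peg axis [ 0.4824 -0.2384] 33
    S seat z 0.0175 144 seat mid [ 0.4826 -0.2371  0.018 ] peg axis [ 0.4831 -0.2399] 65
T 0.162 934 [0.4739 0.1101] res 0.0003
T 0.1 567 [0.4743 0.1104] res 0.0004
T 0.064 664 [0.4739 0.1103] res 0.0003
T 0.028 606 [0.4742 0.1103] res 0.0004
  hub T 0.135 21 [0.4691 0.1055]
  hub T 0.102 29 [0.4692 0.1055]
  hub T 0.066 27 [0.469  0.1053]
  hub T 0.03 12 [0.4695 0.1059]
S 0.162 537 [0.4736 0.1108] res 0.0005
S 0.1 757 [0.4744 0.1104] res 0.0005
S 0.064 1031 [0.4742 0.1099] res 0.0005
S 0.028 1185 [0.4743 0.1098] res 0.0005
  hub S 0.135 89 [0.4742 0.1088]
  hub S 0.102 229 [0.4748 0.109 ]
  hub S 0.066 54 [0.4746 0.1092]
  hub S 0.03 13 [0.4686 0.1132]
```

Both cameras agree to about 1 mm, and the heights fit. The stack is at (0.474,0.1103), and the pegs are at brown (0.482,0.278), green (0.485,-0.0752) and grey (0.4825,-0.2385). I'll check gripper clearance and IK, then do the first lap.

```bash
cat > act.py <<'E'
from m import *
Q=[0,0,1,0]; ST=(.474,.1103)
PEG={'brown':(.482,.278),'green':(.485,-.0752),'grey':(.4825,-.2385)}
H=.19
def fz(n=4):
    r=[]
    for _ in range(n): hold(.02); r.append(state()["ft_force"][2])
    return np.mean(r)
def pick(z0,off,first=False):
    up=[*ST,H+off]
    (move_to(up,Q) if first else move_l(up,.3,Q))
    move_l([*ST,z0+off+.03],.25); move_l([*ST,z0+off],.08); hold(.15)
    print('at',state()["ee_pos"].round(4),'f',state()["ft_force"].round(1))
    close(); hold(.2); s=state(); print('gap',round(s["finger_gap"],4),'ff',round(s["finger_force"],1))
    move_l([*ST,z0+off+.025],.08); move_l(up,.2); hold(.2); s=state(); print('lifted gap',round(s["finger_gap"],4),s["ft_force"].round(2),'t',round(s["time"],1))
def above(peg,off): move_l([*PEG[peg],H+off],.25); hold(.2)
def place(peg,z0,off):
    x,y=PEG[peg]
    move_l([x,y,.085+max(z0-.018,0)*.0+off if z0<.03 else .09+off],.2)
    hold(.2); f0=fz(); z=z0+off+.004
    move_l([x,y,z],.06); hold(.1); f=fz(); print('free',f0.round(2),'near',f.round(2),state()["ft_force"].round(1))
    if f-f0>5: print('EARLY CONTACT'); return False
    while f-f0<3 and z>z0+off-.003:
        z-=.0007; move_l([x,y,z],.03); f=fz(3)
    e=state()["ee_pos"]; print('seat: z rel',round((e[2]-z0-off)*1e3,1),'mm f',round(f-f0,1),e.round(4)); return True
def release(peg,off):
    gripper_open(); hold(.2); x,y=PEG[peg]; z=state()["ee_pos"][2]
    move_l([x,y,z+.03],.1); move_l([x,y,H+off],.3); print('t',round(state()["time"],1))
E
python3 - <<'E'
from act import *
for n in("top","scene"):
    W=cloud(load(n))[0].reshape(-1,3)
    for k,(x,y) in {**PEG,'st':ST}.items():
        s=(abs(W[:,0]-x)<.06)&(abs(W[:,1]-y)<.12)&(W[:,2]>.085)&(W[:,2]<.4);print(n,k,s.sum(),W[s].max(0).round(3) if s.any() else '',W[s].min(0).round(3) if s.any() else '')
    t=W[(abs(W[:,2]-.104)<.006)&(abs(W[:,1]+.24)<.1)&(abs(W[:,0]-.4)<.08)];print('tin',(t.min(0)+t.max(0))/2)
for p in (*PEG.values(),ST):
    for z in (.039,.21): print(np.round(inverse_kinematics([*p,z],Q),2))
E
```

```text
top brown 0  
top green 0  
top grey 0  
top st 1699 [0.514 0.151 0.166] [0.434 0.069 0.087]
tin [ 0.37909063 -0.24015171  0.10334833]
scene brown 0  
scene green 0  
scene grey 0  
scene st 2050 [0.515 0.152 0.164] [0.433 0.072 0.09 ]
tin [ 0.37824432 -0.239255    0.10166534]
[ 0.46  0.02  1.64 -0.    1.48 -1.11]
[ 0.46 -0.03  1.39 -0.    1.78 -1.11]
[-0.22 -0.16  1.81 -0.    1.48 -1.79]
[-0.22 -0.21  1.55 -0.    1.79 -1.79]
[-0.52 -0.03  1.69 -0.    1.48 -2.09]
[-0.52 -0.08  1.44 -0.    1.78 -2.09]
[ 0.16 -0.17  1.83 -0.    1.49 -1.41]
[ 0.16 -0.22  1.56 -0.    1.8  -1.41]
```

```bash
python3 - <<'E'
from act import *
pick(.126,.020,True); above('green',.020)
im=snap("scene"); im2=snap("top"); 
a=cv2.resize(im["frame"][150:300,300:450],None,fx=2.6,fy=2.6,interpolation=cv2.INTER_CUBIC)
b=cv2.resize(im2["frame"][200:350,300:450],None,fx=2.6,fy=2.6,interpolation=cv2.INTER_CUBIC)
cv2.imwrite('pics/hold1.png',np.hstack([a,b]))
E
```

```text
at [0.4743 0.1103 0.1466] f [-1.  -0.6  1.4]
gap 0.0613 ff 30.0
lifted gap 0.0613 [ 0.53  0.52 -1.4 ] t 4.9
```

View pics/hold1.png

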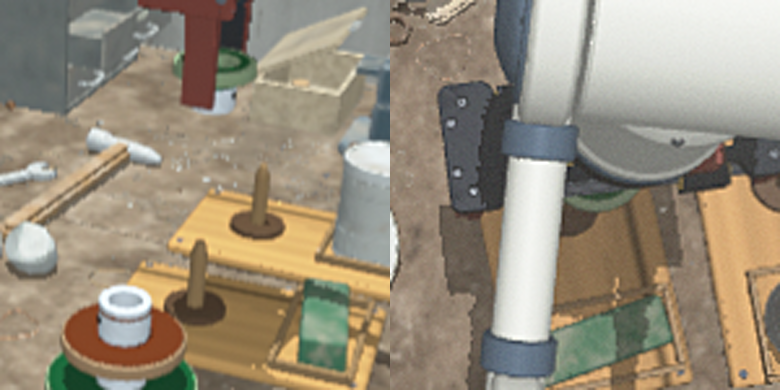

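The small lap is held level in the left crop at about (215,70), and the stack below it is undisturbed. Placing it now.

```bash
python3 - <<'E'
from act import *
if place('green',.018,.020):
    release('green',.020)
    im=snap("scene"); cv2.imwrite('pics/p1.png',cv2.resize(im["frame"][170:320,290:440],None,fx=3,fy=3,interpolation=cv2.INTER_CUBIC))
E
```

```text
free -1.73 near -2.05 [-0.2  1.1 -2.1]
seat: z rel 0.2 mm f 3.5 [ 0.4852 -0.0752  0.0382]
t 12.1
```

View pics/p1.png

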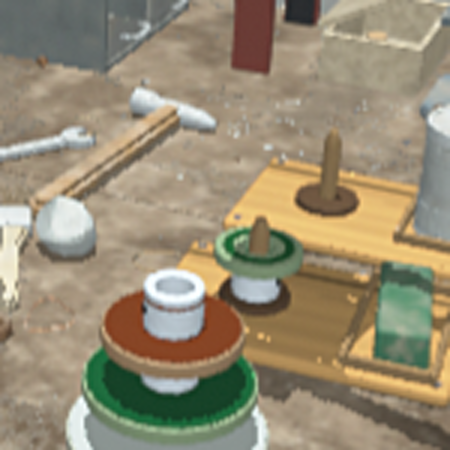

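The small lap is seated, with the peg central in its bore at about (260,240). Brown is next.

```bash
python3 - <<'E'
from act import *
pick(.090,.021); above('brown',.021)
if place('brown',.018,.021):
    release('brown',.021)
    im=snap("scene"); cv2.imwrite('pics/p2.png',im["frame"][170:470,200:500])
E
```

```text
at [0.4743 0.1104 0.1115] f [-0.2  0.1  0.9]
gap 0.0327 ff 30.0
lifted gap 0.0328 [-0.42  0.13 -2.03] t 16.3
free -2.92 near -2.8 [ 0.2  0.5 -3.2]
seat: z rel 0.0 mm f 8.5 [0.4822 0.278  0.039 ]
t 24.0
```

View pics/p2.png

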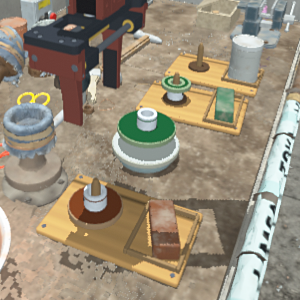

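Brown is seated at about (95,203) in the crop, with the peg through its hub. The remaining stack is intact. Now the large green.

```bash
python3 - <<'E'
from act import *
pick(.054,.021); above('green',.021)
if place('green',.054,.021):
    release('green',.021)
    im=snap("scene"); cv2.imwrite('pics/p3.png',cv2.resize(im["frame"][170:320,290:440],None,fx=3,fy=3,interpolation=cv2.INTER_CUBIC))
E
```

```text
at [0.4742 0.1103 0.0755] f [-0.5  0.4  0.7]
gap 0.034 ff 30.0
lifted gap 0.034 [ 0.75  0.18 -3.36] t 28.4
free -2.62 near -3.13 [-0.8 -0.1 -3.5]
seat: z rel -0.1 mm f 8.1 [ 0.4853 -0.0752  0.0749]
t 35.5
```

View pics/p3.png

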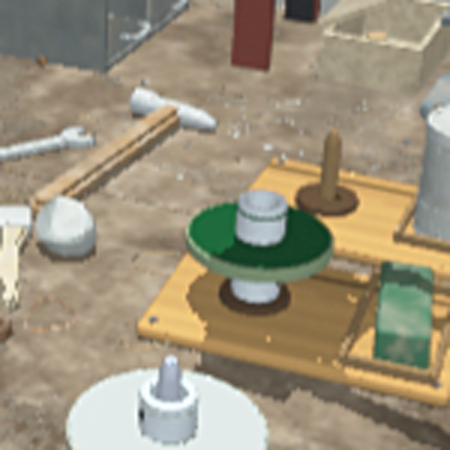

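The large green lap lies level on the small one at about (260,240). Grey is last.

```bash
python3 - <<'E'
from act import *
pick(.018,.021); above('grey',.021)
if place('grey',.018,.021):
    release('grey',.021); move_l([.42,.10,.26],.3); hold(.3)
    im=snap("scene"); cv2.imwrite('pics/p4.png',im["frame"][150:470,200:520])
    W=cloud({k:np.array(v) for k,v in im.items()})[0].reshape(-1,3)
    for k,R,z in(('brown',.041,.028),('green',.051,.064),('grey',.06,.028)):
        x,y=PEG[k];r=np.hypot(W[:,0]-x,W[:,1]-y);q=W[(r>.021)&(r<R-.004)&(abs(W[:,2]-z)<.012)]
        print(k,q[:,2].mean().round(4),'want',z,'tilt',np.linalg.lstsq(np.c_[q[:,:2],np.ones(len(q))],q[:,2],rcond=None)[0][:2].round(3))
E
```

```text
at [0.4742 0.1104 0.0393] f [ 0.8 -0.3  0.6]
gap 0.0318 ff 30.0
lifted gap 0.0325 [-0.39  0.47 -3.75] t 40.3
free -4.14 near -3.97 [-0.3 -0.3 -3.9]
seat: z rel -0.0 mm f 8.2 [ 0.4827 -0.2386  0.039 ]
t 48.7
brown 0.0292 want 0.028 tilt [ 0.004 -0.005]
green 0.0642 want 0.064 tilt [-0.    -0.001]
grey 0.0282 want 0.028 tilt [ 0.001 -0.   ]
```

View pics/p4.png

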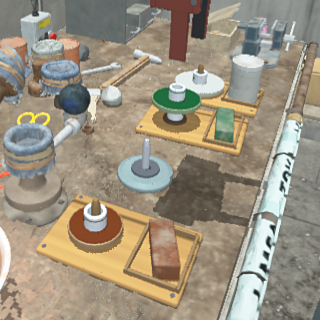

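All the laps are seated level at their stations: brown (95,225), green pair (178,98) and grey (200,80). The stand is empty and the robot is clear.

```bash
python3 -c "
from bench import *
print(job_done())"
```

```text
the job is handed in; nothing more can be done
None
```

The job is handed in: all four laps are on their own pegs, fully seated and level, with the large green felt-down on the small green felt-up. It took about 50 s of robot time.

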